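Shut the spares tin and park it against the bench stop

TASK

Put the grey spares tin away without picking anything up: first push its raised lid over and down with the fingertips until it is fully shut, then push the closed tin back along the table, away from you, until its hinge side rests square against the wooden bench stop with its whole back covered by the stop. The tin stays flat on the table and its bolts and knob stay inside; leave everything else where it is.

Things in the scene. Friction and masses are not known exactly. Their poses are not given: they have to be found in the camera images.
- spares_tin: dark grey steel tin, loose, about 0.75 kg with contents. Origin: centre of underside; its +x points to its hinge side (back, away from the robot), y along its length. Walls at x -59 and +61 mm, y -100 and +100 mm, 55 high. Lid shut: front lip (z 50-60 mm) at x = -64, small catch (|y| < 25, z 56-60) at x = -68, top at z = 60. Hinge barrel, 8 mm thick, along y at x = 64, z = 54 mm.
- spares_tin_lid (a joint): lid hinge, rad: 0 = fully shut, 1.57 = upright, more = leaning away from the robot, 1.83 = end of travel. Axis along the tin's y through its x = 64 mm, z = 56 mm. Stiff (0.2 N m): the lid stays where it is left; 1 to 3 N at its free edge moves it. The lid is a sheet 204 mm wide reaching 128 mm from the axis; its outer face lies 4 mm outside the axis.
- lid_edge (a point): middle of the lid's free edge (the edge that is at the tin's front when shut), 128 mm from the hinge axis
- bench_stop: straight light-wood batten screwed to the table behind the tin, 30 mm thick (x), 300 long (y), 40 high, three screw heads on top. Origin: centre of underside; its x points away from the robot, so its front face is at its x = -15 mm. When parked, the tin's flat back wall (tin x = 61 mm) touches this face and the hinge barrel overhangs the batten.
- tin_bolt_0: steel bolt, 17x47x20 mm, lying inside the tin; origin at the centre of its underside
- tin_bolt_1: second steel bolt, the same size, inside the tin
- tin_knob: black lobed knob, 47x46x27 mm, lying inside the tin; origin at the centre of its underside
- squeegee: wooden squeegee, 110x220x31 mm, lying at the left; a bystander; origin at the centre of its underside
- tape_roll: roll of brown tape, 84 mm across, 30 mm high, at the left; a bystander; origin at the centre of its underside
- ink_jar: white ink jar with a red lid, 67 mm across, 62 mm high, at the right; a bystander; origin at the centre of its underside
Not all that is in view belongs to the job. What is shaped like the tin_knob but red or white is not meant.

How it is judged (in metres and radians):
On the way, in this order (a step that is already met when the one before it is completed fails the run):
1. the lid is fully shut (value of joint spares_tin_lid below 0.04 rad), for 0.2 s.
2. the shut tin has reached the bench stop (value of joint spares_tin_lid below 0.04 rad and x of spares_tin in the frame of bench_stop above -0.083 m and angle between the x axis of spares_tin and the x axis of bench_stop, either way round below 0.07 rad), for 0.1 s.
At the end, for the whole second after the job is handed in: lid shut (within 0.04 rad); tin flat on the table and at rest, its back wall within 5 mm of the stop's front face, square to it within 0.05 rad (3 degrees) and no more than 55 mm off the stop's middle sideways; both bolts and the knob inside the tin (value of joint spares_tin_lid below 0.04 rad and x of spares_tin in the frame of bench_stop between -0.081 and -0.07 m and y of spares_tin in the frame of bench_stop between -0.055 and 0.055 m and angle between the x axis of spares_tin and the x axis of bench_stop, either way round below 0.05 rad and angle between spares_tin's own z axis and vertical below 0.03 rad and height (world z) of spares_tin below 0.004 m and linear speed of spares_tin below 0.01 m/s and x of tin_bolt_0 in the frame of spares_tin between -0.06 and 0.06 m and y of tin_bolt_0 in the frame of spares_tin between -0.1 and 0.1 m and z of each of tin_bolt_0, tin_bolt_1, tin_knob in the frame of spares_tin below 0.05 m and x of tin_bolt_1 in the frame of spares_tin between -0.06 and 0.06 m and y of tin_bolt_1 in the frame of spares_tin between -0.1 and 0.1 m and x of tin_knob in the frame of spares_tin between -0.06 and 0.06 m and y of tin_knob in the frame of spares_tin between -0.1 and 0.1 m); the robot touches nothing.
It fails at once if the tin was lifted or tipped (height (world z) of spares_tin above 0.012 m or angle between spares_tin's own z axis and vertical above 0.12 rad).
It fails at once if a bolt or the knob was taken out of the tin (z of any of tin_bolt_0, tin_bolt_1, tin_knob in the frame of spares_tin above 0.06 m).
It fails at once if a bystander was moved (distance of any of squeegee, tape_roll, ink_jar from where it was at the start of the episode above 0.02 m).
It also fails if it takes over 51 s, if anything falls off the work surface, if the arm or the gripper's body presses on something with over 40 N, if the wrist force passes 120 N, or if a joint passes its speed limit or range.

ROBOT

A 6-joint arm with a two-finger parallel gripper is mounted at the origin on a cart in front of the work surface, level with it; the furniture and walls round the work are solid. World frame = base frame: x ahead of the robot, y to its left, z up, the work surface at z = 0. Lengths are in mm, angles in degrees, forces in N, time in s.
With the tool pointing down it reaches from about 300 to 850 mm from the base axis. Payload 4.2 kg.
Tool frame: the origin (TCP) lies at the centre of the arm's flange, where the gripper is bolted on; the fingertips stand 191 mm ahead of it and the grasp point (between the pads) lies 172 mm ahead of it; y points along the fingers, x is the direction in which the jaws open and shut, and the axes are right-handed (so a half turn about y gives the same grasp; the last joint's range is limited). The gripper opens to 91 mm and grips with 3 to 60 N. Pads are 32 mm wide; open, the fingers measure 118 mm over their backs; the gripper's body (76 mm by 178 mm) begins 60 mm behind the grasp point.
Start: joints at [75, 18.312, 89.639, -0, 72.044, -1.146], TCP at [137.681, 558.271, 404.776] pointing down, gripper open.
Joint ranges: [-177.97, 177.97], [-48.28, 115.42], [12.27, 149.76], [-77.06, 257.06], [2.81, 150.46], [-146.56, 146.56]. Speed limits (degrees/s): [147.25, 147.25, 180, 180, 180, 180].

INTERFACE

Orientations are given as [roll, pitch, yaw] about the fixed x, y, z axes, in that order (R = Rz(yaw) Ry(pitch) Rx(roll)).
In Python, from workcell import env gives the robot as it stands.
- The arm moves only by the tool carry_out, never from a script. Its argument "increments" is a list of rows, each a list of 3 entries, a list of its own where there are three numbers: the turn, a rotation vector about the tool's x, y, z in rad, then the shift along the tool's x, y, z in mm, then the closure, from 0 (fully open) to 1 (shut). In form: [[[wx, wy, wz], [dx, dy, dz], claw], ...]. A call has 1 to 10 rows; each row is the pose to reach, as a shift and turn from the pose commanded when the call began, along the tool's axes at that moment; what a row does not reach only later rows make up. A row lasts 1/12 s, in which the tool goes at most 41.7 mm and 7.16 degrees, less where a joint would pass 70% of its speed; a pose out of reach is approached as far as the arm can. A call with a gripper value outside its range is refused whole. The fingers move at their own pace and stop on an object; "force" is the grip in N (left out, the last holds). Time passes only in rows, so rows that repeat a pose let the fingers close. It gives the time, the measured TCP pose, the force and the opening at its end, in the units of the state.
- env.state(): the state, without advancing time (a new reading comes with each control period).
- env.grab_frame(name): name is "scene" or "top"; returns a dict with "frame" (420x560x3 uint8, blue, green, red), "z_map" (420x560 float32, mm along the optical axis (not along the pixel's ray), 0 where there is no reading), "camera_matrix" (3x3 intrinsics, pixels), "rvec" (rotation vector, rad) and "tvec" (3), from world to camera coordinates, as OpenCV has them. Camera axes: x right, y down, z forward; pixel columns grow to the right and rows downward; lengths in mm; the calibration is good to about 2 mm. A picture is of the moment at which its call begins.
- env.job_done(): hands the job in, once; it reports no verdict.
The state is a dict: "time_s": time; "qpos": joint angles; "qvel": joint speeds; "effort": joint torques, N m; "ee_pos": TCP position; "ee_rot": TCP orientation; "force": force on the tool from outside, world axes, zero at the start; "torque": the same for the moment, N m; "gripper_width": finger opening in mm.
Only numpy, scipy, OpenCV 4.12 (cv2) and the standard library are available. Lean on these libraries where they do the work, as an engineer would, in place of code of your own. Each camera call takes 0.05 s, during which the arm holds its last target. There are 200 camera calls.

## Working session

There is one attempt and no reset: what is moved stays moved. The work goes in short steps, Python scripts to look and compute and a tool call to move; the robot and the scene stay as the last step left them, time stands still between calls to the robot, and variables do not carry over. Pictures are saved under pics/ and viewed, about 8 in all and at most 12, crops included, and the job is handed in when it is done.

Besides the shell and the picture viewer there is one more tool, called as name(argument=value, ...), one argument or row to a line, values as JSON. carry_out: Moves the arm, as the interface text tells. Its arguments: {"type":"object","properties":{"increments":{"type":"array","items":{"type":"array"}},"force":{"type":"number"}},"required":["increments"]}

```bash
mkdir -p pics; cat > h.py <<'E'
import numpy as np,cv2
from workcell import env
def grab(n):
    f=env.grab_frame(n);K=np.array(f["camera_matrix"]);R=cv2.Rodrigues(np.array(f["rvec"],float))[0];t=np.array(f["tvec"],float).ravel()
    z=f["z_map"];v,u=np.mgrid[:z.shape[0],:z.shape[1]]
    pc=np.stack([(u-K[0,2])/K[0,0]*z,(v-K[1,2])/K[1,1]*z,z],-1)
    P=(pc-t)@R; P[z==0]=np.nan
    return f["frame"],P
E
python3 - <<'E'
from h import *
a,P=grab("top");b,Q=grab("scene")
np.savez("s0.npz",a=a,P=P,b=b,Q=Q)
cv2.imwrite("pics/top0.png",a);cv2.imwrite("pics/scene0.png",b)
s=env.state();print({k:np.round(s[k],2) for k in s})
E
```

```text
{'time_s': np.float64(0.1), 'qpos': array([75.  , 18.35, 89.7 ,  0.  , 72.04, -1.15]), 'qvel': array([-0.07, -0.1 , -0.21,  0.07, -0.08, -0.04]), 'effort': array([-0.000e+00, -4.133e+01, -2.325e+01,  7.000e-02,  4.000e-02,
       -0.000e+00]), 'ee_pos': array([137.65, 558.13, 404.03]), 'ee_rot': array([-90.  ,   0.09,  76.15]), 'force': array([-1.11, -0.13,  0.24]), 'torque': array([-0.04,  0.05, -0.  ]), 'gripper_width': np.float64(91.66)}
```

View pics/top0.png

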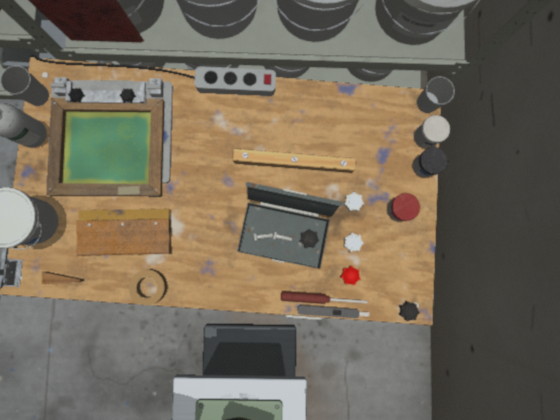

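View pics/scene0.png

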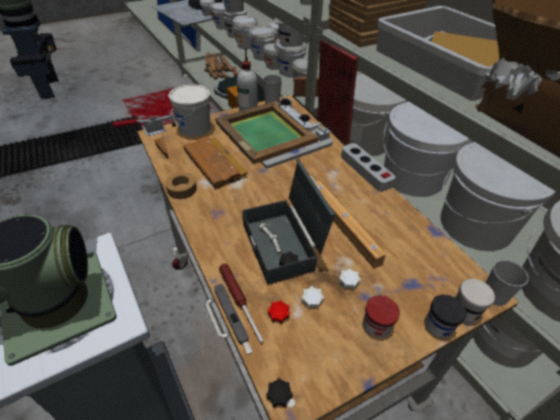

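The top view shows the tin at about (285,233), its lid standing behind it near (290,200). The stop runs from (234,156) to (354,165). There are white knobs at (354,201) and (354,242) and a red one at (351,275), all just right of the tin. The squeegee and tape are at the left and the jar is at (406,207).

```bash
python3 - <<'E'
from h import *
d=np.load("s0.npz");P=d["P"];a=d["a"];Q=d["Q"]
for n,(u,v) in dict(stopL=(238,156),stopR=(350,165),lidL=(250,190),lidR=(335,207),wk1=(354,201),wk2=(354,242),red=(351,275),jar=(406,207),driver=(305,297),knife=(330,311),tape=(152,287),sq=(125,235),tab=(220,250),tinin=(270,245)).items(): print(n,np.round(P[v,u]))
def fit(m,P):
    p=P[m][:,:2].astype(np.float32);r=cv2.minAreaRect(p);return np.round(cv2.boxPoints(r)),len(p),np.round(r,2) if 0 else r
X,Y,Z=P[...,0],P[...,1],P[...,2]
v,u=np.mgrid[:420,:560]
m=(Z>32)&(Z<48)&(v>145)&(v<175)&(u>228)&(u<360);print("stop",fit(m,P))
m=(Z>48)&(Z<62)&(v>190)&(v<275)&(u>230)&(u<335);print("rim",fit(m,P))
m=(Z>70)&(v>175)&(v<225)&(u>235)&(u<345);print("lid",fit(m,P),np.nanmax(Z[m]))
# lid plane from both
for nm,PP in(("top",P),("scene",Q)):
    q=PP.reshape(-1,3);b=P[m].reshape(-1,3);lo=b.min(0)-15;hi=b.max(0)+15;hi[2]=200
    k=np.all((q>lo)&(q<hi),1)&(q[:,2]>75);q=q[k];c=q.mean(0);w=np.linalg.svd(q-c)[2][2];print(nm,len(q),c.round(1),w.round(3),np.percentile((q-c)@w,[5,50,95]).round(1),q[:,2].max())
E
```

```text
stopL [682.  17.  43.]
stopR [ 667. -256.   42.]
lidL [588. -18. 127.]
lidR [ 554. -205.  135.]
wk1 [ 581. -269.   27.]
wk2 [ 481. -269.   27.]
red [ 402. -262.   29.]
jar [ 566. -387.   58.]
driver [ 347. -153.   24.]
knife [ 314. -215.   13.]
tape [362. 219.   4.]
sq [486. 284.  23.]
tab [455.  57.   2.]
tinin [470. -66.   1.]
stop (array([[ 656., -269.],
       [ 688., -271.],
       [ 704.,   28.],
       [ 672.,   30.]], dtype=float32), 1533, ((679.9653930664062, -120.43019104003906), (299.25933837890625, 31.235918045043945), 86.9222640991211))
rim (array([[ 414., -184.],
       [ 542., -208.],
       [ 579.,  -12.],
       [ 451.,   12.]], dtype=float32), 434, ((496.5575866699219, -98.12462615966797), (199.68630981445312, 129.85096740722656), 79.45138549804688))
lid (array([[ 542., -210.],
       [ 562., -214.],
       [ 600.,  -14.],
       [ 579.,  -10.]], dtype=float32), 1474, ((570.790771484375, -111.7073974609375), (203.53656005859375, 21.128711700439453), 79.41758728027344)) 188.5465010948405
top 1422 [ 570.7 -111.7  138.5] [-0.976  0.181  0.12 ] [-2.8 -0.2  4.4] 188.5465010948405
scene 1898 [ 569.  -120.5  132.6] [-0.974  0.182  0.135] [-2.1 -0.2  3.9] 186.51551157346165
```

carry_out(
  increments=[
    [[0,-0.0567,0],[-27,0,-31],0],
    [[0,-0.0567,0],[-54,0,-62],0],
    [[0,-0.0567,0],[-81,0,-93],0],
    [[0,-0.0567,0],[-108,0,-124],0],
    [[0,-0.0567,0],[-135,0,-155],0],
    [[0,-0.0567,0],[-162,0,-186],0],
    [[0,-0.0567,0],[-189,0,-217],0],
    [[0,-0.0567,0],[-216,0,-248],0],
    [[0,-0.0567,0],[-243,0,-279],0],
    [[0,-0.0567,0],[-270,0,-310],0],
  ],
)

```text
time_s: 0.93
ee_pos: [374.5, 220.0, 404.7]
ee_rot: [-90.0, -0.0, 79.4]
force: [0.2, 1.8, 0.3]
gripper_width: 91.3
```

carry_out(
  increments=[
    [[0,0,0],[-29,0,-29],0],
    [[0,0,0],[-58,0,-58],0],
    [[0,0,0],[-87,0,-87],0],
    [[0,0,0],[-116,0,-116],0],
    [[0,0,0],[-145,0,-145],0],
    [[0,0,0],[-174,0,-175],0],
    [[0,0,0],[-203,0,-205],0],
    [[0,0,0],[-232,0,-235],0],
    [[0,0,0],[-262,0,-265],0],
    [[0,0,0],[-292,0,-295],0],
  ],
)

```text
time_s: 1.77
ee_pos: [610.0, -120.0, 404.2]
ee_rot: [-89.9, -0.0, 79.4]
force: [0.9, 1.1, 1.1]
gripper_width: 91.2
```

carry_out(
  increments=[
    [[0,0,0],[0,20,0],0],
    [[0,0,0],[0,40,0],0],
    [[0,0,0],[0,60,0],0],
    [[0,0,0],[0,60,0],0],
  ],
)

```text
time_s: 2.1
ee_pos: [608.2, -118.2, 339.8]
ee_rot: [-89.4, -0.0, 79.4]
force: [-0.0, 0.3, -0.7]
gripper_width: 91.5
```

```bash
python3 - <<'E'
from h import *
a,P=grab("top");b,Q=grab("scene")
cv2.imwrite("pics/c1.png",np.hstack([cv2.resize(a[120:300,200:400],None,fx=2,fy=2),cv2.resize(b[120:300,200:400],None,fx=2,fy=2)]))
s=env.state();print(s["ee_pos"],s["force"])
E
```

```text
[ 609.24688875 -117.98144254  344.13483857] [ 0.87445214  0.0293123  -0.3646019 ]
```

View pics/c1.png

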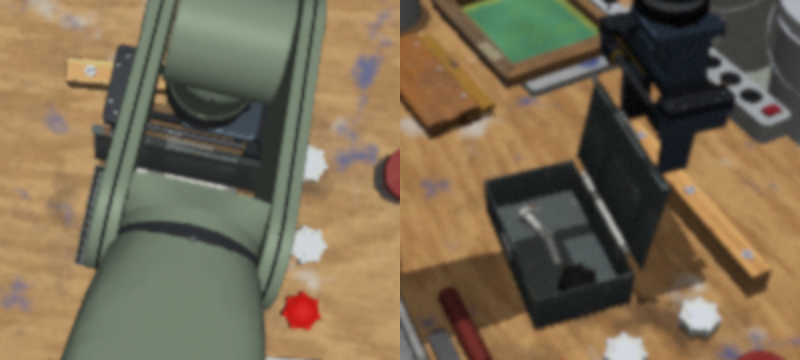

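carry_out(
  increments=[
    [[0,0,0],[0,0,10],0],
    [[0,0,0],[0,0,18],0],
    [[0,0,0],[0,0,26],0],
    [[0,0,0],[0,0,34],0],
    [[0,0,0],[0,0,42],0],
    [[0,0,0],[0,0,50],0],
    [[0,0,0],[0,0,58],0],
    [[0,0,0],[0,1,66],0],
    [[0,0,0],[0,3,76],0],
    [[0,0,0],[0,5,85],0],
  ],
)

```text
time_s: 3.03
ee_pos: [524.7, -102.2, 339.4]
ee_rot: [-90.0, -0.0, 79.4]
force: [1.5, 0.1, -0.1]
gripper_width: 91.1
```

```bash
python3 - <<'E'
from h import *
b,Q=grab("scene")
cv2.imwrite("pics/c2.png",cv2.resize(b[120:320,200:400],None,fx=2,fy=2))
s=env.state();print(s["ee_pos"],s["force"])
E
```

```text
[ 523.04463994 -101.84301873  338.84594867] [-1.24929663 -0.28882806 -0.10586471]
```

View pics/c2.png

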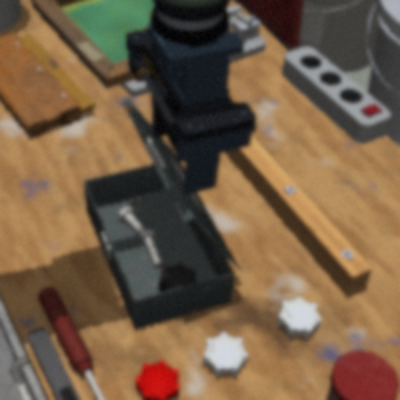

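The lid now leans forward, with the fingers behind it near (200,170), and the tin hasn't moved. I'll follow the arc on down.

carry_out(
  increments=[
    [[0,0,0],[0,2,9],0],
    [[0,0,0],[0,6,18],0],
    [[0,0,0],[0,12,27],0],
    [[0,0,0],[0,19,36],0],
    [[0,0,0],[0,27,43],0],
    [[0,0,0],[0,36,49],0],
    [[0,0,0],[0,46,55],0],
    [[0,0,0],[0,55,58],0],
    [[0,0,0],[0,62,61],0],
    [[0,0,0],[0,69,63],0],
  ],
)

```text
time_s: 3.92
ee_pos: [463.2, -90.6, 270.2]
ee_rot: [-89.9, -0.0, 79.4]
force: [0.0, 0.4, 1.4]
gripper_width: 91.0
```

carry_out(
  increments=[
    [[0,0,0],[0,6,1],0],
    [[0,0,0],[0,11,2],0],
    [[0,0,0],[0,15,2],0],
    [[0,0,0],[0,18,2],0],
    [[0,0,0],[0,20,2],0],
    [[0,0,0],[0,21,2],0],
    [[0,0,0],[0,21,2],0],
  ],
)

```text
time_s: 4.5
ee_pos: [461.6, -90.3, 251.3]
ee_rot: [-90.0, -0.0, 79.4]
force: [-5.9, 1.0, 15.4]
gripper_width: 91.2
```

carry_out(
  increments=[
    [[0,0,0],[0,-10,0],0],
    [[0,0,0],[0,-25,0],0],
    [[0,0,0],[0,-40,0],0],
    [[0,0,0],[0,-50,20],0],
    [[0,0,0],[0,-50,45],0],
    [[0,0,0],[0,-50,65],0],
    [[0,0,0],[0,-50,78],0],
    [[0,0,0],[0,-50,80],0],
  ],
)

```text
time_s: 5.17
ee_pos: [381.0, -75.2, 299.6]
ee_rot: [-89.9, -0.0, 79.4]
force: [0.3, -0.0, 0.1]
gripper_width: 91.1
```

```bash
python3 - <<'E'
from h import *
a,P=grab("top");b,Q=grab("scene")
cv2.imwrite("pics/c3.png",np.hstack([cv2.resize(a[120:300,200:400],None,fx=2,fy=2),cv2.resize(b[120:300,200:400],None,fx=2,fy=2)]))
s=env.state();print(s["ee_pos"],s["force"])
for n,p in(("top",P),("scene",Q)):
    q=p.reshape(-1,3);k=np.all((q>[430,-215,45])&(q<[600,20,75]),1);q=q[k]
    c=np.median(q,0);w=np.linalg.svd(q-c,full_matrices=False)[2][2]
    d=abs((q-c)@w)<3;q=q[d];w=np.linalg.svd(q-q.mean(0),full_matrices=False)[2][2]
    print(n,len(q),w.round(3),q[:,2].mean().round(1),cv2.minAreaRect(q[:,:2].astype(np.float32)))
E
```

```text
[383.35136917 -75.7185692  299.98349016] [1.12065927 0.47645652 0.1704797 ]
top 4026 [-0.003  0.    -1.   ] 61.1 ((493.4855041503906, -97.50751495361328), (203.8760986328125, 134.36801147460938), 79.52981567382812)
scene 2923 [ 0.004 -0.003  1.   ] 60.2 ((493.181396484375, -97.93728637695312), (205.51905822753906, 132.81231689453125), 80.3724594116211)
```

View pics/c3.png

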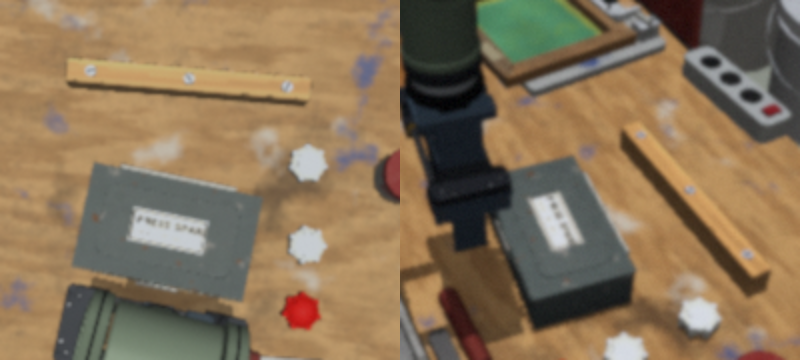

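The lid is shut: its top is level at z≈60. The tin is at about (492,-97), 112 mm short of the stop. Next I'll lower the fingers in front of it.

carry_out(
  increments=[
    [[0,0,0],[0,20,-8],0],
    [[0,0,0],[0,45,-14],0],
    [[0,0,0],[0,65,-16],0],
    [[0,0,0],[0,80,-18],0],
    [[0,0,0],[0,80,-20],0],
    [[0,0,0],[0,80,-23],0],
    [[0,0,0],[0,80,-26],0],
    [[0,0,0],[0,80,-29],0],
  ],
)

```text
time_s: 5.93
ee_pos: [412.7, -81.2, 220.6]
ee_rot: [-90.1, -0.0, 79.4]
force: [-2.5, 0.1, 0.5]
gripper_width: 90.9
```

carry_out(
  increments=[
    [[0,0,0],[0,0,-4],0],
    [[0,-0.01,0],[0,0,-9],0],
    [[0,-0.025,0],[0,0,-14],0],
    [[0,-0.04,0],[0,0,-20],0],
    [[0,-0.055,0],[0,0,-26],0],
    [[0,-0.07,0],[0,0,-32],0],
    [[0,-0.085,0],[0,0,-38],0],
    [[0,-0.1,0],[0,0,-44],0],
    [[0,-0.115,0],[0,0,-50],0],
    [[0,-0.13,0],[0,0,-55],0],
  ],
)

```text
time_s: 6.77
ee_pos: [465.5, -91.2, 220.1]
ee_rot: [-89.9, -0.0, 86.9]
force: [-4.2, -0.3, 3.5]
gripper_width: 91.0
```

```bash
cat > m.py <<'E'
from h import *
import sys
a,P=grab("top");b,Q=grab("scene")
cv2.imwrite(sys.argv[1],np.hstack([cv2.resize(a[120:300,200:400],None,fx=2,fy=2),cv2.resize(b[120:300,200:400],None,fx=2,fy=2)]))
s=env.state();print(s["ee_pos"],s["force"],s["time_s"])
for n,p in(("top",P),("scene",Q)):
    for lo,hi in(((430,-260,55),(660,50,66)),((640,-300,34),(720,50,46))):
        q=p.reshape(-1,3);q=q[np.all((q>lo)&(q<hi),1)]
        r=cv2.minAreaRect(q[:,:2].astype(np.float32));print(n,len(q),q[:,2].mean().round(1),np.round(r[0],1),np.round(r[1],1),round(r[2],2))
E
python3 m.py pics/c4.png
```

```text
[466.54977697 -91.28700144 220.11034972] [-1.93325267 -0.18194647  0.63949586] 6.8667
top 3127 61.1 [549. -97.] [203.7 131.1] 87.07
top 1505 40.1 [ 680.1 -120.2] [299.3  30.8] 86.72
scene 2144 60.1 [532.4 -96.4] [205.3 166.1] 86.88
scene 1057 39.1 [ 679.1 -122.2] [299.   32.4] 86.58
```

View pics/c4.png

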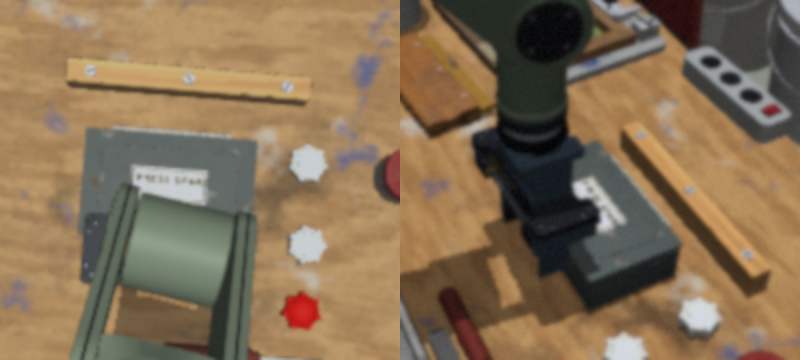

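The tin is now square to the stop (87.1° against 86.7°), about 59 mm short and 17 mm left of its middle. I'll keep pushing straight.

carry_out(
  increments=[
    [[0,0,0],[0,0,-6],0],
    [[0,0,0],[0,0,-12],0],
    [[0,0,0],[0,0,-18],0],
    [[0,0,0],[0,0,-24],0],
    [[0,0,0],[0,0,-30],0],
    [[0,0,0],[0,0,-36],0],
    [[0,0,0],[0,0,-42],0],
    [[0,0,0],[0,0,-46],0],
    [[0,0,0],[0,0,-49],0],
    [[0,0,0],[0,0,-51],0],
  ],
)

```text
time_s: 7.7
ee_pos: [516.4, -93.8, 219.8]
ee_rot: [-89.9, -0.0, 86.8]
force: [-5.4, 0.6, 4.2]
gripper_width: 91.6
```

carry_out(
  increments=[
    [[0,0,0],[0,0,-1],0],
    [[0,0,0],[0,0,-2],0],
    [[0,0,0],[0,0,-3],0],
    [[0,0,0],[0,0,-4],0],
    [[0,0,0],[0,0,-5],0],
    [[0,0,0],[0,0,-6],0],
  ],
)

```text
time_s: 8.2
ee_pos: [522.0, -94.1, 219.8]
ee_rot: [-89.9, -0.0, 86.8]
force: [-5.8, 0.2, 3.5]
gripper_width: 91.2
```

carry_out(
  increments=[
    [[0,0,0],[0,0,-1],0],
    [[0,0,0],[0,0,-2],0],
    [[0,0,0],[0,0,-3],0],
    [[0,0,0],[0,0,-3],0],
  ],
)

```text
time_s: 8.53
ee_pos: [524.3, -94.2, 219.8]
ee_rot: [-89.7, -0.0, 86.8]
force: [-9.0, 1.4, 6.6]
gripper_width: 91.2
```

carry_out(
  increments=[
    [[0,0,0],[0,0,-1],0],
    [[0,0,0],[0,0,-2],0],
    [[0,0,0],[0,0,-2],0],
  ],
)

```text
time_s: 8.78
ee_pos: [525.0, -94.3, 219.7]
ee_rot: [-89.5, -0.0, 86.8]
force: [-12.7, 0.2, 11.3]
gripper_width: 91.2
```

carry_out(
  increments=[
    [[0,0,0],[0,0,4],0],
    [[0,0,0],[0,0,12],0],
    [[0,0,0],[0,0,30],0],
    [[0,0,0],[0,0,50],0],
    [[0,0,0],[0,-20,70],0],
    [[0,0,0],[0,-50,90],0],
    [[0,0,0],[0,-80,110],0],
    [[0,0,0],[0,-110,120],0],
    [[0,0,0],[0,-120,120],0],
    [[0,0,0],[0,-120,120],0],
  ],
)

```text
time_s: 9.62
ee_pos: [408.5, -88.1, 343.0]
ee_rot: [-90.6, 0.1, 86.8]
force: [1.2, -0.4, -0.0]
gripper_width: 91.3
```

```bash
sed -i 's/(430,-260,55),(660,50,66)/(510,-260,55),(680,50,66)/' m.py; python3 m.py pics/c5.png; python3 - <<'E'
from h import *
d=np.load("s0.npz");a,P=grab("top")
for n,(u,v) in dict(jar=(406,207),tape=(152,287),sq=(125,235)).items():
    s=np.s_[v-25:v+25,u-25:u+25];print(n,np.abs(a[s].astype(int)-d["a"][s]).mean().round(2))
E
```

```text
[408.0719248  -87.9819924  339.93867765] [ 0.0537811  -0.14536569  0.38632923] 9.7167
top 4592 61.1 [ 605.1 -100.2] [204.3 135.1] 86.67
top 1169 40.2 [ 680.4 -120.2] [298.8  31.4] 86.72
scene 3079 60.2 [604.7 -99.9] [206.4 135.1] 86.73
scene 632 39.3 [ 671.3 -121.2] [298.3  50.7] 85.81
jar 0.98
tape 0.94
sq 0.95
```

View pics/c5.png

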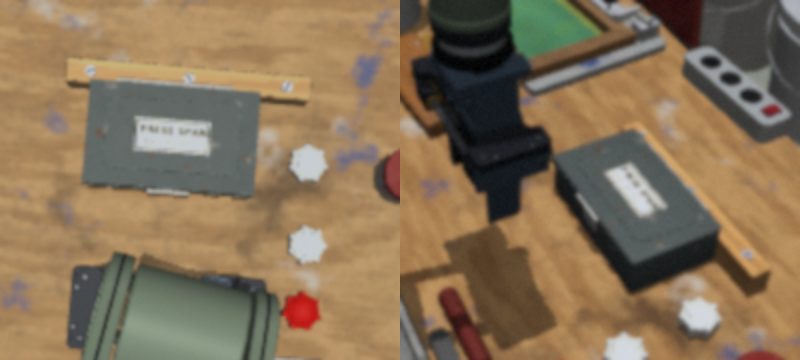

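```bash
python3 -c "
from workcell import env
print(env.job_done())"
```

```text
the job is handed in; nothing more can be done
None
```

I pushed the lid over and down until it was fully shut, then pushed the closed tin back against the bench stop. I backed the arm clear and handed the job in at about 9.7 s of the 51 s allowed.

| Last check | Measured | Allowed |
|---|---|---|
| Tin x in the stop's frame | about -76 mm | -81 to -70 mm |
| Sideways offset from the stop's middle | about 16 mm | 55 mm |
| Squareness to the stop | within 0.1° (top view) | 3° |
| Lid top | level, at z of 60–61 mm | about 60 mm when shut |

- **Bystanders:** the image patches around the jar, tape and squeegee looked the same as at the start.
- **Robot contact:** the wrist force was back near zero after I backed off.
- **Not measured:** the lid angle was only inferred from its flat, level top. The bolts and knob can't be seen under the shut lid.
- **Disagreement:** in the last check, the scene camera's fit of the stop was off (wrong width and about 1° of angle). Its cut-out probably caught part of the tin, so I used the top view, which matched its earlier fits of the stop.

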